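Load a hardwood bar against the sprung plunger of a carving jig

ROBOT

A 7-joint arm with a two-finger parallel gripper is mounted at the origin on the work surface. World frame = base frame: x ahead of the robot, y to its left, z up, the work surface at z = 0. Lengths are in mm, angles in rad, forces in N, time in s.
With the tool pointing down it reaches from about 350 to 900 mm from the base axis. Payload 8.1 kg.
Tool frame: the origin (TCP) lies at the very end of the fingers, on their centre line; the grasp point (between the pads) lies 19 mm behind it; z points along the fingers, y is the line along which they close (so a half turn about z gives the same grasp; the last joint's range is limited). The gripper opens to 92 mm and grips with 3 to 60 N. Pads are 19 mm wide; open, the fingers measure 130 mm over their backs; the gripper's body (75 mm by 190 mm) begins 47 mm behind the grasp point.
Start: joints at [-1.426, 0.434, 0.025, 1.573, -0.012, 1.134, -0.075], TCP at [153.322, 605.916, 226.742] pointing down, gripper open.
Joint ranges: [-2.62, 2.62], [-0.44, 2.09], [-1.27, 1.32], [0.08, 2.57], [-1.32, 4.46], [0.12, 2], [-2.74, 2.74]. Speed limits (rad/s): [2.22, 2.22, 3.01, 3.01, 3.14, 3.14, 3.14].

INTERFACE

Orientations are given as a 3x3 rotation matrix whose columns are the frame's x, y, z axes.
In Python, from workcell import * gives the robot as it stands.
- The arm moves only by the tool apply_moves, never from a script. Its argument "deltas" is a list of rows, each an object of numbers: "x", "y", "z": the shift along the world's x, y, z in mm; "twist": the turn about the world's z in degrees. A call has 1 to 10 rows; each row shifts and turns the commanded pose from where the row before left it; what a row does not reach is not made up. A row lasts 1/10 s, in which the tool goes at most 50 mm and 8.59 degrees, less where a joint would pass 70% of its speed; a pose out of reach is approached as far as the arm can. A call with a gripper value outside its range is refused whole. "claw" is the finger opening in mm, from 0 to 91.8, set as the call begins (left out, the last holds). The fingers move at their own pace and stop on an object; "force" is the grip in N (left out, the last holds). Time passes only in rows, so rows that do not move let the fingers close. It gives the time, the measured TCP pose, the force, the opening and the grip force at its end, in the units of the state.
- get_state(): the state, without advancing time (a new reading comes with each control period).
- snapshot(name): name is "side" or "top" or "wrist"; returns (picture, depth): 384x512x3 uint8, red, green, blue; 384x512 float32, mm along the optical axis (not along the pixel's ray), 0 where there is no reading.
- camera_params(name): a dict with "camera_matrix" (3x3 intrinsics, pixels), "rvec" (rotation vector, rad) and "tvec" (3), from world to camera coordinates, as OpenCV has them. Camera axes: x right, y down, z forward; pixel columns grow to the right and rows downward; lengths in mm; the calibration is good to about 2 mm. The wrist camera is an equidistant fisheye: a pixel r from the principal point sees the ray r / f radians off the axis. A picture is of the moment at which its call begins: read the wrist's pose just before it. camera_params takes no time and is no camera call; for the wrist camera it gives the pose at the moment of the call.
- hand_in(): hands the job in; it is judged then, once.
Trained networks look in the newest picture that a camera, given by its name, has taken for a name from the list of things; names that differ only in an ending like _2 or _b are one class to them, and where a whole thing is asked for, a point or a joint stands for the part that bears it (a point fixed in the world has none). Each returns a list of dicts, best first, with "confidence" (0 to 1); they miss things now and then, are a little off and sometimes report something else, mostly with a low value. They report only what shows in the picture. A call takes as long as a camera call. They do not tell look-alikes from the thing itself.
- search_frame(label, camera): "uv" ([column, row] in pixels, amid what is visible of it).
- silhouettes(label, camera): "pixels" (384x512 bool, what is visible of it) and "uv" ([column, row] in pixels, amid what is visible of it).
The state is a dict: "time": time; "q": joint angles; "dq": joint speeds; "joint_torque": joint torques, N m; "eef_pos": TCP position; "tcp_rot": TCP orientation; "contact_force": force on the tool from outside, world axes, zero at the start; "torque": the same for the moment, N m; "grip_width": finger opening in mm; "grip_force": force on a finger pad.
Only numpy, scipy, OpenCV 4.12 (cv2) and the standard library are available. Lean on these libraries where they do the work, as an engineer would, in place of code of your own. Each camera call takes 0.05 s, during which the arm holds its last target. There are 200 camera calls.

TASK

On the carving jig, fold the hinged aluminium stop plate down flat over the sprung plunger. Then push the dark hardwood bar along its channel, pressing the plunger in, until the bar's end butts fully against the edge of the stop plate, without ramming it, and finish while still holding it pressed there: the spring pushes it back if you let go. Leave everything else on the jig and the bench where it is.

Things in the scene. Friction and masses are not known exactly. Their poses are not given: they have to be found in the camera images.
- jig: fixed plywood jig board, x -75..+120, y -210..+180 mm, top at z = 20: the floor of a channel along the jig's y between two low wooden fences (inner faces x = -21.5 and +21.5, outer +-35.5, tops z = 28, y -200..+40 mm). Sprung plunger in a housing at y 110..140. Origin on the bench, x roughly away from the robot, z up. The bar is pushed along +y to the plunger
- cover (a joint): angle (rad) of the hinged aluminium stop plate over the plunger: 0 = folded flat, its end of travel; grows as it opens upward, to 1.8. Stiff hinge (about 0.2 N m): it stays where left. Plate 8 mm thick, 90 wide (jig y 60..150), reaching 4..110 mm from the hinge axis. Flat, it spans jig x -51..+55, z 42..50 mm, and its edge at y = 60 is the bar's hard stop
- cover_hinge (a point): middle of the plate's hinge axis, which runs along the jig's y on the robot's side (jig frame x -55, y 105, z 46 mm): the open plate is folded over away from the robot and down. Site frame turns with the plate: x to its free edge, y along the hinge, z out of the face that is on top when flat
- cover_edge (a point): middle of the stop plate's free edge, 110 mm from the hinge axis, at half thickness
- plunger (a joint): how far (m) the sprung plunger is pushed in along the jig's +y: 0 at rest, 0.030 when the bar meets the folded-down stop plate; its own travel would end at 0.045. Spring: 2 N at first touch plus 0.2 N per mm, so 8 N at the stop; it pushes the bar back out if let go
- plunger_tip (a point): centre of the plunger's flat front face, a steel disc 16 mm across, 31 mm above the bench on the channel's centre line; at rest at jig y = 30 mm, 30 mm short of the stop edge
- blank: loose dark hardwood bar, 40 mm wide (its x), 150 long (its y), 44 high, 0.15 to 0.31 kg, small round carvings on top; lies in the channel, its y along the jig's y. Origin under its centre; its front end, towards the plunger, is 75 mm along its +y. It slides with 1 to 2 N of friction (more if pressed down), stands 36 mm above the fences and can be gripped across its width from above
- collet_pot: small brass cylinder, 28 mm across, 32 high, standing on the jig's board on the side away from the robot; leave alone. Origin under its centre
- wedge: small pale wood slip 26 x 70 x 16 mm lying on the jig's board on the side away from the robot; leave alone. Origin under its centre
- sanding_block: dark rubber sanding block 65 x 100 x 26 mm on the bench; leave alone. Origin under its centre
- rotary_tool: grey hand rotary grinder, 200 mm long, 52 mm across, lying on the bench; leave alone. Origin under its body
- screw_jar: closed glass jar, 56 mm across, 75 high, on the bench; leave alone. Origin under its centre
- screwdriver: screwdriver lying on the bench; leave alone. Origin under its middle
- offcut: dark wood offcut 90 x 35 x 30 mm on the bench; leave alone. Origin under its centre
There are look-alikes about, which are no part of the job. Leave any pink look-alike of the blank alone.

How it is judged (in metres and radians):
On the way, in this order (a step that is already met when the one before it is completed fails the run):
1. the stop plate is folded down flat (value of joint cover below 0.06 rad), for 0.2 s.
2. the bar is pressed home against the stop plate, the plunger pushed in (value of joint cover below 0.06 rad and value of joint plunger above 0.027 m and contact force between blank and cover above 1 N and (contact force between blank and the fingers above 1 N or contact force between blank and the arm above 1 N) and linear speed of blank below 0.01 m/s and z of blank in the frame of jig below 0.026 m and angle between blank's own z axis and vertical below 0.08 rad and angle between the y axis of blank and the y axis of jig, either way round below 0.08 rad), for 0.2 s.
At the end, for the whole second after the job is handed in: Still holding at the end: stop plate flat (within 0.06 rad), plunger in more than 27 mm (30 nominal), bar pressing the plate with over 1 N and the robot touching the bar with over 1 N, bar at rest in the channel (within 6 mm of its floor, tilt and yaw under 0.08 rad) (all of step 2); the arm keeps its last pose, push and grip.
It fails at once if a bystander was moved by more than 30 mm (distance of any of collet_pot, wedge, sanding_block, rotary_tool, screw_jar, screwdriver, offcut from where it was at the start of the episode above 0.03 m).
It fails at once if the bar rammed the stop plate with more than 60 N (contact force between blank and cover above 60 N).
It also fails if it takes over 59 s, if anything falls off the work surface, if the arm or the gripper's body presses on something with over 40 N, if the wrist force passes 120 N, or if a joint passes its speed limit or range.

## Working session

There is one attempt and no reset: what is moved stays moved. The work goes in short steps, Python scripts to look and compute and a tool call to move; the robot and the scene stay as the last step left them, time stands still between calls to the robot, and variables do not carry over. Pictures are saved under pics/ and viewed, at most 10 in all, crops included, and the job is handed in when it is done.

Besides the shell and the picture viewer there is one more tool, called after "Emit:" in YAML: its name, and indented under it one key for each argument. apply_moves: Moves the arm, as the interface text tells. Its arguments: {"type":"object","properties":{"deltas":{"type":"array"},"claw":{"type":"number"},"force":{"type":"number"}},"required":["deltas"]}

```bash
mkdir -p pics; cat > h.py <<'E'
from workcell import *
import numpy as np, cv2
def pts(name,depth,mask):
    p=camera_params(name);K=np.array(p["camera_matrix"]);R=cv2.Rodrigues(np.array(p["rvec"],float))[0];t=np.array(p["tvec"],float).ravel()
    v,u=np.nonzero(mask&(depth>0));d=depth[v,u]
    c=np.stack([(u-K[0,2])/K[0,0]*d,(v-K[1,2])/K[1,1]*d,d],1)
    return (c-t)@R
E
python3 - <<'E'
from h import *
for n in ("top","side"):
    im,d=snapshot(n); cv2.imwrite(f"pics/{n}0.png",im[:,:,::-1]); np.save(f"{n}0.npy",d)
    for l in ("blank","jig","cover","plunger_tip","cover_edge","cover_hinge","collet_pot","wedge"):
        try:
            for r in silhouettes(l,n)[:3]:
                P=pts(n,d,r["pixels"]); print(n,l,round(r["confidence"],2),np.round(r["uv"]),r["pixels"].sum(),np.round(np.median(P,0)),np.round(P.min(0)),np.round(P.max(0)))
        except Exception as e: print(n,l,e)
E
```

```text
top blank 0.72 [342. 246.] 538 [ 323. -237.   43.] [ 300. -308.   -4.] [ 345. -159.   53.]
top blank 0.63 [218. 252.] 650 [311. 156.  42.] [233. 118. -11.] [387. 195.  54.]
top blank 0.6 [312. 164.] 676 [ 592. -152.   62.] [ 553. -235.   13.] [639. -75.  73.]
top jig 0.36 [386. 170.] 285 [ 567. -415.   20.] [ 509. -465.    3.] [ 695. -386.   32.]
top cover 0.8 [248. 187.] 696 [517.  44.  96.] [472.  -3.  14.] [561.  98. 135.]
top cover_edge 0.62 [253. 186.] 759 [517.  44.  94.] [468. -10.  12.] [575. 101. 135.]
top cover_hinge 0.9 [248. 188.] 682 [516.  44.  95.] [471.  -6.  46.] [560.  91. 135.]
top collet_pot 0.41 [294. 135.] 68 [ 682. -105.   50.] [ 670. -118.   28.] [697. -92.  61.]
top wedge 0.52 [258. 149.] 173 [637.  23.  35.] [620. -10.  19.] [656.  59.  42.]
top wedge 0.33 [251. 186.] 732 [517.  44.  94.] [471.  -6.  14.] [563. 101. 135.]
side blank 0.85 [284. 295.] 1407 [ 316. -244.   43.] [ 296. -314.   -1.] [ 349. -146.   51.]
side blank 0.81 [170. 211.] 1040 [304. 145.  43.] [238. 114.  -2.] [391. 189.  51.]
side jig 0.86 [290. 194.] 6669 [549. -57.  22.] [ 440. -277.   
[... 202 characters left out ...]
1. 174.] 1200 [517.  37.  92.] [471. -13.  -2.] [637. 177. 135.]
side plunger_tip 0.58 [276. 191.] 25 [549. -15.  36.] [541. -29.  28.] [556.   6.  42.]
side plunger_tip 0.33 [362. 339.] 1683 [ 354. -440.   46.] [ 294. -502.   -4.] [ 465. -357.   57.]
side cover_edge 0.88 [256. 175.] 1208 [517.  37.  93.] [469. -13.  -2.] [646. 181. 135.]
side cover_edge 0.49 [286. 167.] 218 [635.  13.  35.] [621. -16.  16.] [661.  52.  42.]
side cover_hinge 0.82 [248. 178.] 1229 [517.  39.  92.] [469. -13.  -1.] [646. 181. 135.]
side cover_hinge 0.67 [361. 340.] 1632 [ 353. -443.   46.] [ 295. -505.   -4.] [ 443. -366.   57.]
side wedge 0.78 [283. 166.] 188 [636.  17.  36.] [621. -16.  23.] [658.  52.  42.]
```

```bash
python3 - <<'E'
import cv2
a=cv2.imread("pics/top0.png")[90:300,150:430];b=cv2.imread("pics/side0.png")[120:330,150:430]
o=cv2.vconcat([cv2.resize(x,(400*2,300*2))[::1] for x in (a,)])
cv2.imwrite("pics/t1.png",o);cv2.imwrite("pics/s1.png",cv2.resize(b,(800,600)))
E
```

```text
(no output)
```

View pics/t1.png

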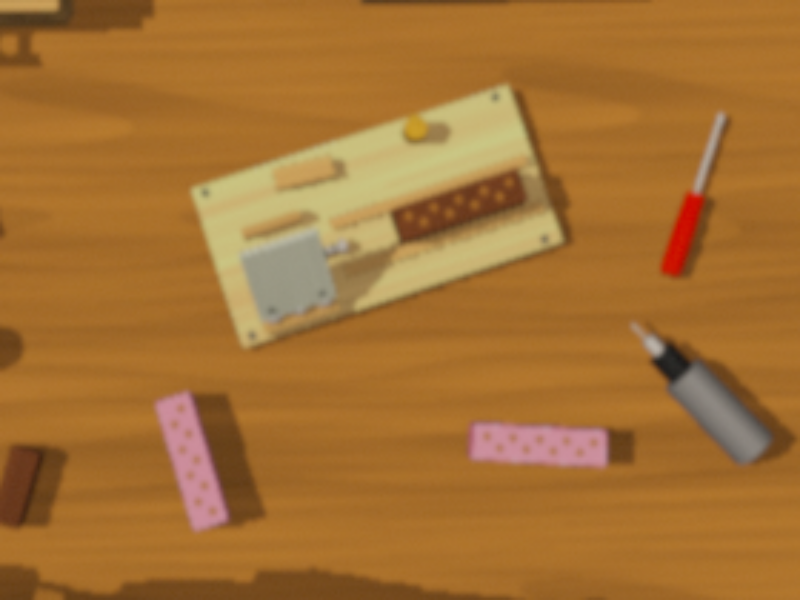

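View pics/s1.png

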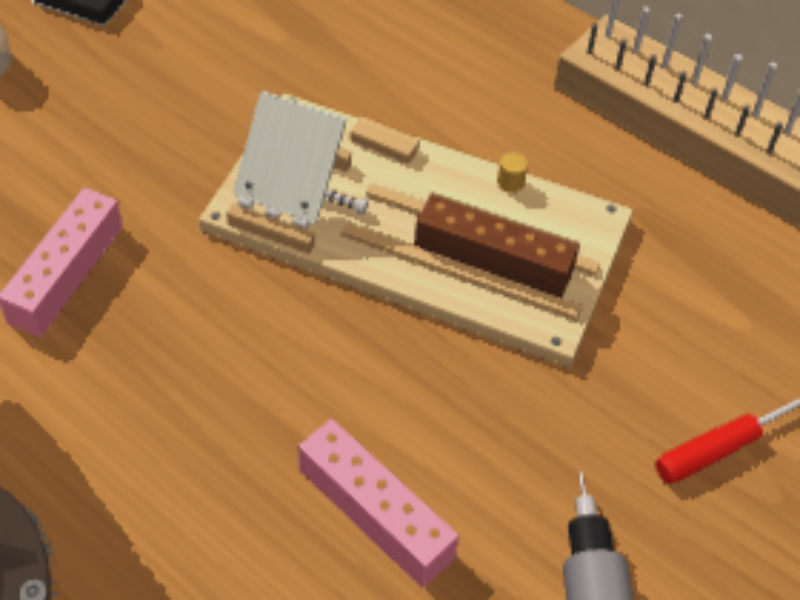

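The dark bar in the jig channel (top view crop 460,205; full-frame 312,164) is the blank. The two pink bars (crop 190,460 and 540,445) are look-alikes, and the offcut (20,485) is not in the channel. The plate stands open at about 60°, with its hinge towards the robot. Next I'll fit the poses.

```bash
python3 - <<'E'
from h import *
A=[]
for n in ("top","side"):
    d=np.load(n+"0.npy"); P=pts(n,d,np.ones_like(d,bool)); A.append(P)
    g=P[(P[:,0]>400)&(P[:,0]<780)&(P[:,1]>-320)&(P[:,1]<220)]
    b=g[(g[:,2]>10)&(g[:,2]<140)]
    # board incl. things on it
    dz=g[(abs(g[:,2]-20)<5)]
    print(n,"board z",np.median(dz[:,2]),cv2.minAreaRect(b[:,:2].astype(np.float32)), cv2.minAreaRect(dz[:,:2].astype(np.float32)))
    t=g[(abs(g[:,2]-64)<5)&(g[:,1]<-60)&(g[:,0]<660)]
    print(n,"bar",np.median(t[:,2]),len(t),cv2.minAreaRect(t[:,:2].astype(np.float32)),t[:,:2].mean(0))
    c=g[(g[:,2]>62)&(g[:,1]>-30)]
    m=c.mean(0);u,s,vt=np.linalg.svd(c-m);print(n,"plate",len(c),m,vt[2],s/np.sqrt(len(c)),"top",c[c[:,2]>c[:,2].max()-6].mean(0),c[:,2].max())
s=get_state();print(np.round(s["tcp_rot"],3),s["contact_force"],s["grip_width"],s["time"])
E
```

```text
top board z 19.389777542655896 ((554.03173828125, -25.766357421875), (284.66357421875, 485.5601806640625), 11.573956489562988) ((588.8869018554688, -59.5894775390625), (194.79736328125, 390.25311279296875), 17.118812561035156)
top bar 63.10073861449213 460 ((593.0831909179688, -151.17013549804688), (40.06400680541992, 148.50428771972656), 17.108924865722656) [ 593.59062044 -151.85926017]
top plate 644 [519.91784641  44.78681917  99.02586385] [-0.70814688 -0.21788443  0.67160581] [28.03162478 25.97773398  2.78125231] top [544.57073427  53.87762335 131.14568775] 134.5797055756356
side board z 20.52249644014499 ((590.3505859375, -63.06646728515625), (199.93838500976562, 390.6610107421875), 17.100425720214844) ((590.3505859375, -63.06646728515625), (199.93838500976562, 390.6610107421875), 17.100425720214844)
side bar 64.4148077754895 699 ((594.8358764648438, -155.64288330078125), (44.76829528808594, 149.48040771484375), 17.182022094726562) [ 594.06000565 -158.19170438]
side plate 1057 [520.03915652  39.25846929  97.71123638] [-0.72000451 -0.21848051  0.65868033] [27.08826939 26.36802221  2.40795557] top [547.0661965   46.32138806 131.19356089] 134.73668804042237
[[-0.969  0.245 -0.   ]
 [ 0.245  0.969  0.   ]
 [ 0.     0.    -1.   ]] [-0.08644022 -0.1902721   0.35718723] 91.98675508707 0.9
```

Emit:
apply_moves:
  deltas:
    - {"x": 21,"y": -31,"twist": -3}
    - {"x": 21,"y": -31,"twist": -3}
    - {"x": 21,"y": -31,"twist": -3}
    - {"x": 21,"y": -31,"twist": -3}
    - {"x": 21,"y": -31,"twist": -3}
    - {"x": 21,"y": -31,"twist": -3}
    - {"x": 21,"y": -31,"twist": -3}
    - {"x": 21,"y": -31,"twist": -3}
    - {"x": 21,"y": -31,"twist": -3}
    - {"x": 21,"y": -31,"twist": -3}
  claw: 0
  force: 20

```text
schema error: expected keys x, y, z, twist
```

Emit:
apply_moves:
  deltas:
    - {"x": 21,"y": -31,"z": 0,"twist": -3}
    - {"x": 21,"y": -31,"z": 0,"twist": -3}
    - {"x": 21,"y": -31,"z": 0,"twist": -3}
    - {"x": 21,"y": -31,"z": 0,"twist": -3}
    - {"x": 21,"y": -31,"z": 0,"twist": -3}
    - {"x": 21,"y": -31,"z": 0,"twist": -3}
    - {"x": 21,"y": -31,"z": 0,"twist": -3}
    - {"x": 21,"y": -31,"z": 0,"twist": -3}
    - {"x": 21,"y": -31,"z": 0,"twist": -3}
    - {"x": 21,"y": -31,"z": 0,"twist": -3}
  claw: 0
  force: 20

```text
time: 1.9
eef_pos: [364.0, 294.6, 227.0]
tcp_rot: [[-0.715, 0.699, 0.0], [0.699, 0.715, 0.001], [0.0, 0.001, -1.0]]
contact_force: [1.0, -0.3, 0.4]
grip_width: 16.7
grip_force: 0.0
```

Emit:
apply_moves:
  deltas:
    - {"x": 20,"y": -31,"z": 0,"twist": -3.5}
    - {"x": 20,"y": -31,"z": 0,"twist": -3.5}
    - {"x": 20,"y": -31,"z": 0,"twist": -3.5}
    - {"x": 20,"y": -31,"z": 0,"twist": -3.5}
    - {"x": 20,"y": -31,"z": 0,"twist": -3.5}
    - {"x": 20,"y": -31,"z": 0,"twist": -3.5}
    - {"x": 20,"y": -31,"z": 0,"twist": -3.5}
    - {"x": 20,"y": -31,"z": 0,"twist": -3.5}
    - {"x": 0,"y": 0,"z": -40,"twist": -1}
    - {"x": 0,"y": 0,"z": -30,"twist": 0}

```text
time: 2.9
eef_pos: [524.1, 46.6, 155.9]
tcp_rot: [[-0.286, 0.958, 0.002], [0.958, 0.286, -0.0], [-0.001, 0.002, -1.0]]
contact_force: [-0.7, 1.3, 0.0]
grip_width: 0.4
grip_force: 0.0
```

Emit:
apply_moves:
  deltas:
    - {"x": 0,"y": 0,"z": -10,"twist": 0}
    - {"x": 0,"y": 0,"z": -10,"twist": 0}
    - {"x": 0,"y": 0,"z": -6,"twist": 0}
    - {"x": 0,"y": 0,"z": -6,"twist": 0}
    - {"x": 0,"y": 0,"z": -6,"twist": 0}
    - {"x": 0,"y": 0,"z": -6,"twist": 0}

```text
time: 3.5
eef_pos: [523.7, 48.1, 112.9]
tcp_rot: [[-0.289, 0.957, 0.001], [0.957, 0.289, 0.0], [0.0, 0.001, -1.0]]
contact_force: [-1.1, -0.3, 0.2]
grip_width: 0.5
grip_force: 0.0
```

Emit:
apply_moves:
  deltas:
    - {"x": 0,"y": 0,"z": -6,"twist": 0}
    - {"x": 0,"y": 0,"z": -6,"twist": 0}
    - {"x": 0,"y": 0,"z": -6,"twist": 0}
    - {"x": 0,"y": 0,"z": -6,"twist": 0}
    - {"x": 0,"y": 0,"z": -6,"twist": 0}

```text
time: 4.0
eef_pos: [523.5, 47.9, 82.3]
tcp_rot: [[-0.289, 0.957, 0.0], [0.957, 0.289, 0.0], [-0.0, 0.0, -1.0]]
contact_force: [-0.3, 0.3, 1.6]
grip_width: 0.4
grip_force: 1.1
```

Emit:
apply_moves:
  deltas:
    - {"x": 0,"y": 0,"z": -6,"twist": 0}
    - {"x": 0,"y": 0,"z": -6,"twist": 0}
    - {"x": 0,"y": 0,"z": -5,"twist": 0}
    - {"x": 0,"y": 0,"z": -5,"twist": 0}

```text
time: 4.4
eef_pos: [523.6, 48.0, 60.4]
tcp_rot: [[-0.289, 0.957, 0.001], [0.957, 0.289, 0.0], [-0.0, 0.001, -1.0]]
contact_force: [0.9, 0.1, 3.3]
grip_width: 0.4
grip_force: 1.2
```

```bash
python3 - <<'E'
from h import *
im,d=snapshot("side"); cv2.imwrite("pics/s2.png",cv2.resize(im[80:290,150:430,::-1],(800,600)))
print(get_state()["eef_pos"],get_state()["contact_force"])
E
```

```text
[523.02491247  47.88161654  59.67819064] [ 0.72874636 -0.12771804  0.83198101]
```

View pics/s2.png

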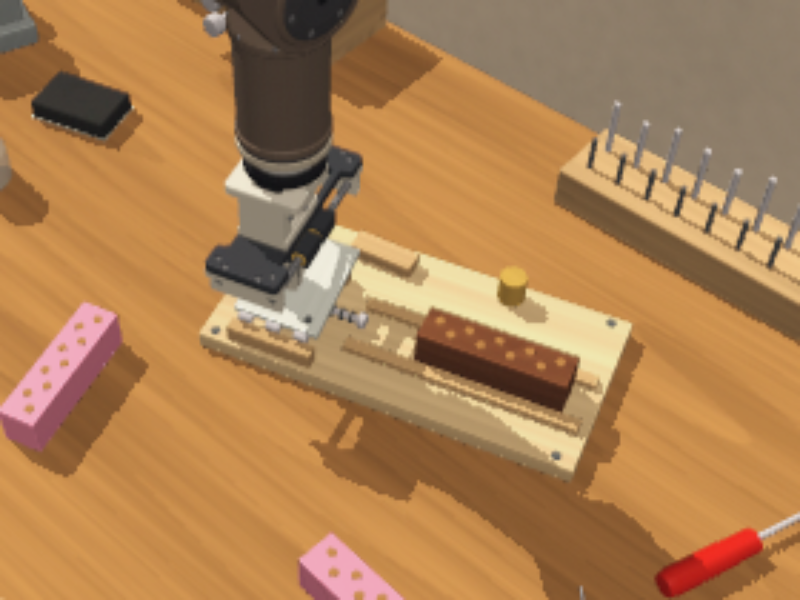

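The plate (crop 315,280) is nearly down, with the fingers on it. I'll press it the rest of the way.

Emit:
apply_moves:
  deltas:
    - {"x": 0,"y": 0,"z": -3,"twist": 0}
    - {"x": 0,"y": 0,"z": -3,"twist": 0}
    - {"x": 0,"y": 0,"z": -2,"twist": 0}
    - {"x": 0,"y": 0,"z": 0,"twist": 0}

```text
time: 4.85
eef_pos: [523.0, 47.9, 52.4]
tcp_rot: [[-0.289, 0.957, -0.001], [0.957, 0.289, -0.0], [0.0, -0.001, -1.0]]
contact_force: [0.3, 1.6, 0.3]
grip_width: 0.4
grip_force: 0.0
```

Emit:
apply_moves:
  deltas:
    - {"x": 0,"y": 0,"z": -1,"twist": 0}
    - {"x": 0,"y": 0,"z": -1,"twist": 0}
    - {"x": 0,"y": 0,"z": 0,"twist": 0}

```text
time: 5.15
eef_pos: [523.1, 47.9, 50.6]
tcp_rot: [[-0.289, 0.957, -0.0], [0.957, 0.289, -0.0], [0.0, -0.0, -1.0]]
contact_force: [0.1, -0.2, 0.0]
grip_width: 0.6
grip_force: 0.1
```

Emit:
apply_moves:
  deltas:
    - {"x": 0,"y": 0,"z": -1,"twist": 0}
    - {"x": 0,"y": 0,"z": -1,"twist": 0}
    - {"x": 0,"y": 0,"z": 0,"twist": 0}

```text
time: 5.45
eef_pos: [523.2, 47.9, 50.1]
tcp_rot: [[-0.289, 0.957, 0.0], [0.957, 0.289, 0.001], [0.001, 0.0, -1.0]]
contact_force: [-6.4, -0.5, 23.1]
grip_width: 1.0
grip_force: 11.8
```

Emit:
apply_moves:
  deltas:
    - {"x": 0,"y": 0,"z": 20,"twist": 0}
    - {"x": 0,"y": 0,"z": 30,"twist": 0}
    - {"x": 10,"y": -29,"z": 10,"twist": 0.3}
    - {"x": 10,"y": -29,"z": 0,"twist": 0}
    - {"x": 10,"y": -29,"z": 0,"twist": 0}
    - {"x": 10,"y": -29,"z": 0,"twist": 0}
    - {"x": 10,"y": -29,"z": 0,"twist": 0}
    - {"x": 10,"y": -29,"z": 0,"twist": 0}
    - {"x": 10,"y": -26,"z": 0,"twist": 0}
    - {"x": 0,"y": 0,"z": 0,"twist": 0}

```text
time: 6.45
eef_pos: [593.5, -157.2, 108.8]
tcp_rot: [[-0.289, 0.957, 0.001], [0.957, 0.289, -0.003], [-0.003, -0.0, -1.0]]
contact_force: [0.3, 0.4, -0.1]
grip_width: 0.6
grip_force: 0.0
```

Emit:
apply_moves:
  deltas:
    - {"x": 0,"y": 0,"z": 0,"twist": 0}
    - {"x": 0,"y": 0,"z": 0,"twist": 0}
    - {"x": 0,"y": 0,"z": 0,"twist": 0}
    - {"x": 0,"y": 0,"z": 0,"twist": 0}
    - {"x": 0,"y": 0,"z": 0,"twist": 0}
  claw: 62

```text
time: 6.95
eef_pos: [593.3, -151.4, 108.8]
tcp_rot: [[-0.295, 0.956, 0.0], [0.956, 0.295, 0.0], [0.0, 0.0, -1.0]]
contact_force: [1.0, -1.0, 0.9]
grip_width: 35.7
grip_force: 0.0
```

```bash
python3 - <<'E'
from h import *
im,d=snapshot("side"); o=[im]
P=pts("side",d,np.ones_like(d,bool)); ex=np.array([.956,.294]);ey=np.array([-.294,.956]);r=P[:,:2]-[563,-51.9];jx,jy=r@ex,r@ey
c=P[(jx>-45)&(jx<50)&(jy>65)&(jy<145)&(P[:,2]>30)]
m=c.mean(0);vt=np.linalg.svd(c-m)[2][2];print("plate",len(c),np.round(m,1),np.round(vt,3),"tilt",np.arccos(abs(vt[2])))
cv2.imwrite("pics/s3.png",cv2.resize(im[80:290,150:430,::-1],(800,600)))
s=get_state();print(s["eef_pos"],s["grip_width"],np.round(s["tcp_rot"],3)[:,1])
E
```

```text
plate 695 [533.3  48.5  50.4] [ 0.001  0.001 -1.   ] tilt 0.001069235583075431
[ 593.33792916 -151.57584434  108.82065736] 39.67137986487122 [0.956 0.295 0.   ]
```

View pics/s3.png

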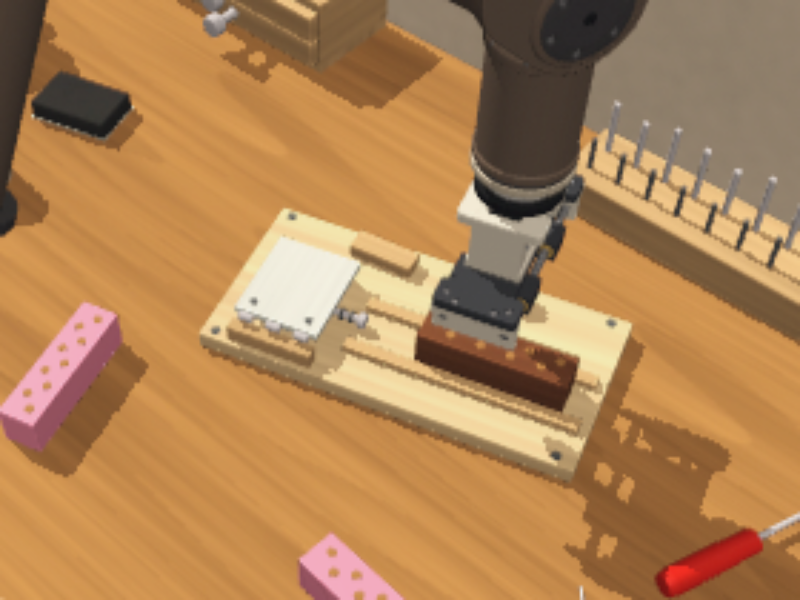

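The plate is flat (tilt 0.001 rad) and the gripper sits over the dark bar (crop 495,360). Next the fingers open, then go down around it.

Emit:
apply_moves:
  deltas:
    - {"x": 0,"y": 0,"z": 0,"twist": 0}
    - {"x": 0,"y": 0,"z": 0,"twist": 0}
    - {"x": 0,"y": 0,"z": 0,"twist": 0}
    - {"x": 0,"y": 0,"z": 0,"twist": 0}
    - {"x": 0,"y": 0,"z": -10,"twist": 0}
    - {"x": 0,"y": 0,"z": -10,"twist": 0}
    - {"x": 0,"y": 0,"z": -10,"twist": 0}

```text
time: 7.7
eef_pos: [592.9, -151.9, 77.5]
tcp_rot: [[-0.294, 0.956, -0.001], [0.956, 0.294, 0.0], [0.0, -0.001, -1.0]]
contact_force: [-0.2, 0.1, -0.6]
grip_width: 62.3
grip_force: 0.0
```

Emit:
apply_moves:
  deltas:
    - {"x": 0,"y": 0,"z": -10,"twist": 0}
    - {"x": 0,"y": 0,"z": -10,"twist": 0}
    - {"x": 0,"y": 0,"z": -10,"twist": 0}
    - {"x": 0,"y": 0,"z": -8,"twist": 0}
    - {"x": 0,"y": 0,"z": -3,"twist": 0}
    - {"x": 0,"y": 0,"z": 0,"twist": 0}

```text
time: 8.3
eef_pos: [593.1, -152.1, 37.3]
tcp_rot: [[-0.294, 0.956, -0.001], [0.956, 0.294, 0.0], [0.0, -0.001, -1.0]]
contact_force: [0.4, 0.6, -0.1]
grip_width: 62.5
grip_force: 0.0
```

Emit:
apply_moves:
  deltas:
    - {"x": 0,"y": 0,"z": 0,"twist": 0}
    - {"x": 0,"y": 0,"z": 0,"twist": 0}
    - {"x": 0,"y": 0,"z": 0,"twist": 0}
    - {"x": 0,"y": 0,"z": 0,"twist": 0}
    - {"x": 0,"y": 0,"z": 0,"twist": 0}
    - {"x": 0,"y": 0,"z": 0,"twist": 0}
    - {"x": 0,"y": 0,"z": 0,"twist": 0}
  claw: 30
  force: 45

```text
time: 9.0
eef_pos: [594.1, -152.0, 38.2]
tcp_rot: [[-0.294, 0.956, 0.001], [0.956, 0.294, 0.0], [-0.0, 0.001, -1.0]]
contact_force: [3.5, 2.3, 4.0]
grip_width: 39.7
grip_force: 45.0
```

Emit:
apply_moves:
  deltas:
    - {"x": -2,"y": 6.5,"z": 0,"twist": 0}
    - {"x": -2,"y": 6.5,"z": 0,"twist": 0}
    - {"x": -2,"y": 6.5,"z": 0,"twist": 0}
    - {"x": -2,"y": 6.5,"z": 0,"twist": 0}
    - {"x": -2,"y": 6.5,"z": 0,"twist": 0}
    - {"x": -2,"y": 6.5,"z": 0,"twist": 0}
    - {"x": -2,"y": 6.5,"z": 0,"twist": 0}
    - {"x": -2,"y": 6.5,"z": 0,"twist": 0}

```text
time: 9.8
eef_pos: [578.4, -100.8, 38.2]
tcp_rot: [[-0.293, 0.956, 0.003], [0.956, 0.293, -0.002], [-0.002, 0.002, -1.0]]
contact_force: [4.9, -3.7, 1.9]
grip_width: 39.5
grip_force: 45.0
```

Emit:
apply_moves:
  deltas:
    - {"x": -1.2,"y": 3.9,"z": 0,"twist": 0}
    - {"x": -1.2,"y": 3.9,"z": 0,"twist": 0}
    - {"x": -1.2,"y": 3.9,"z": 0,"twist": 0}
    - {"x": -1.2,"y": 3.9,"z": 0,"twist": 0}
    - {"x": -1.2,"y": 3.9,"z": 0,"twist": 0}
    - {"x": 0,"y": 0,"z": 0,"twist": 0}

```text
time: 10.4
eef_pos: [572.7, -81.8, 38.3]
tcp_rot: [[-0.293, 0.956, 0.003], [0.956, 0.293, -0.002], [-0.003, 0.002, -1.0]]
contact_force: [5.5, -3.9, 2.3]
grip_width: 39.8
grip_force: 45.0
```

Emit:
apply_moves:
  deltas:
    - {"x": 0.2,"y": 1.2,"z": 0,"twist": 0}
    - {"x": 0.2,"y": 1.2,"z": 0,"twist": 0}
    - {"x": 0.2,"y": 1.2,"z": 0,"twist": 0}
    - {"x": -0.3,"y": 1,"z": 0,"twist": 0}
    - {"x": -0.3,"y": 1,"z": 0,"twist": 0}
    - {"x": -0.3,"y": 1,"z": 0,"twist": 0}
    - {"x": -0.3,"y": 1,"z": 0,"twist": 0}
    - {"x": 0,"y": 0,"z": 0,"twist": 0}

```text
time: 11.2
eef_pos: [570.9, -75.8, 38.2]
tcp_rot: [[-0.292, 0.956, 0.001], [0.956, 0.292, -0.003], [-0.003, 0.0, -1.0]]
contact_force: [1.0, -7.7, 4.8]
grip_width: 39.5
grip_force: 45.0
```

Emit:
apply_moves:
  deltas:
    - {"x": -0.2,"y": 0.6,"z": 0,"twist": 0}
    - {"x": -0.2,"y": 0.6,"z": 0,"twist": 0}
    - {"x": -0.2,"y": 0.6,"z": 0,"twist": 0}
    - {"x": -0.2,"y": 0.6,"z": 0,"twist": 0}
    - {"x": 0,"y": 0,"z": 0,"twist": 0}

```text
time: 11.7
eef_pos: [570.2, -73.6, 38.2]
tcp_rot: [[-0.292, 0.956, 0.001], [0.956, 0.292, -0.003], [-0.004, 0.0, -1.0]]
contact_force: [1.9, -8.4, 3.3]
grip_width: 39.7
grip_force: 45.0
```

Emit:
apply_moves:
  deltas:
    - {"x": -0.2,"y": 0.6,"z": 0,"twist": 0}
    - {"x": -0.2,"y": 0.6,"z": 0,"twist": 0}
    - {"x": -0.2,"y": 0.6,"z": 0,"twist": 0}
    - {"x": -0.2,"y": 0.6,"z": 0,"twist": 0}
    - {"x": -0.2,"y": 0.6,"z": 0,"twist": 0}
    - {"x": -0.2,"y": 0.6,"z": 0,"twist": 0}
    - {"x": 0,"y": 0,"z": 0,"twist": 0}

```text
time: 12.4
eef_pos: [569.2, -70.2, 38.3]
tcp_rot: [[-0.292, 0.956, 0.002], [0.956, 0.292, -0.004], [-0.004, 0.001, -1.0]]
contact_force: [3.2, -9.0, 3.4]
grip_width: 40.0
grip_force: 45.0
```

Emit:
apply_moves:
  deltas:
    - {"x": -0.2,"y": 0.6,"z": 0,"twist": 0}
    - {"x": -0.2,"y": 0.6,"z": 0,"twist": 0}
    - {"x": -0.2,"y": 0.6,"z": 0,"twist": 0}
    - {"x": 0,"y": 0,"z": 0,"twist": 0}

```text
time: 12.8
eef_pos: [568.6, -68.5, 38.3]
tcp_rot: [[-0.292, 0.956, 0.002], [0.956, 0.292, -0.004], [-0.004, 0.001, -1.0]]
contact_force: [3.2, -9.5, 4.3]
grip_width: 39.5
grip_force: 45.0
```

Travel is about 87 mm; the stop should be close, so I'll go on in small steps.

Emit:
apply_moves:
  deltas:
    - {"x": -0.15,"y": 0.5,"z": 0,"twist": 0}
    - {"x": -0.15,"y": 0.5,"z": 0,"twist": 0}
    - {"x": -0.15,"y": 0.5,"z": 0,"twist": 0}
    - {"x": 0,"y": 0,"z": 0,"twist": 0}

```text
time: 13.2
eef_pos: [568.2, -67.1, 38.3]
tcp_rot: [[-0.292, 0.956, 0.002], [0.956, 0.292, -0.004], [-0.004, 0.001, -1.0]]
contact_force: [3.6, -8.7, 3.1]
grip_width: 40.1
grip_force: 45.0
```

Emit:
apply_moves:
  deltas:
    - {"x": -0.15,"y": 0.5,"z": 0,"twist": 0}
    - {"x": -0.15,"y": 0.5,"z": 0,"twist": 0}
    - {"x": -0.15,"y": 0.5,"z": 0,"twist": 0}
    - {"x": 0,"y": 0,"z": 0,"twist": 0}

```text
time: 13.6
eef_pos: [567.9, -66.2, 38.3]
tcp_rot: [[-0.292, 0.957, 0.002], [0.957, 0.292, -0.004], [-0.005, 0.001, -1.0]]
contact_force: [4.0, -11.9, 3.2]
grip_width: 39.2
grip_force: 45.0
```

Emit:
apply_moves:
  deltas:
    - {"x": -0.15,"y": 0.5,"z": 0,"twist": 0}
    - {"x": -0.15,"y": 0.5,"z": 0,"twist": 0}
    - {"x": 0,"y": 0,"z": 0,"twist": 0}

```text
time: 13.9
eef_pos: [567.9, -66.2, 38.4]
tcp_rot: [[-0.291, 0.957, 0.003], [0.957, 0.291, -0.006], [-0.006, 0.001, -1.0]]
contact_force: [4.9, -13.2, 2.0]
grip_width: 40.0
grip_force: 45.0
```

```bash
python3 - <<'E'
from h import *
im,d=snapshot("side"); P=pts("side",d,np.ones_like(d,bool))
ex=np.array([.956,.294]);ey=np.array([-.294,.956]);r=P[:,:2]-[563,-51.9];jx,jy=r@ex,r@ey
m=(abs(jx)<16)&(abs(P[:,2]-64)<6)&(jy>-110)&(jy<75); print("bar jy",np.percentile(jy[m],[1,99]),np.median(P[m,2]))
m=(abs(P[:,2]-50)<4)&(jx>-45)&(jx<50)&(jy>40)&(jy<170);print("plate jy",np.percentile(jy[m],[1,99]))
s=get_state();print(s["eef_pos"],s["contact_force"])
cv2.imwrite("pics/s4.png",cv2.resize(im[140:245,220:360,::-1],(800,600)))
E
```

```text
bar jy [-93.40068735  55.795266  ] 64.85037433426093
plate jy [ 56.08349959 144.98895837]
[567.891761   -66.1316764   38.39128091] [  4.55747256 -13.6586027    2.1450797 ]
```

View pics/s4.png

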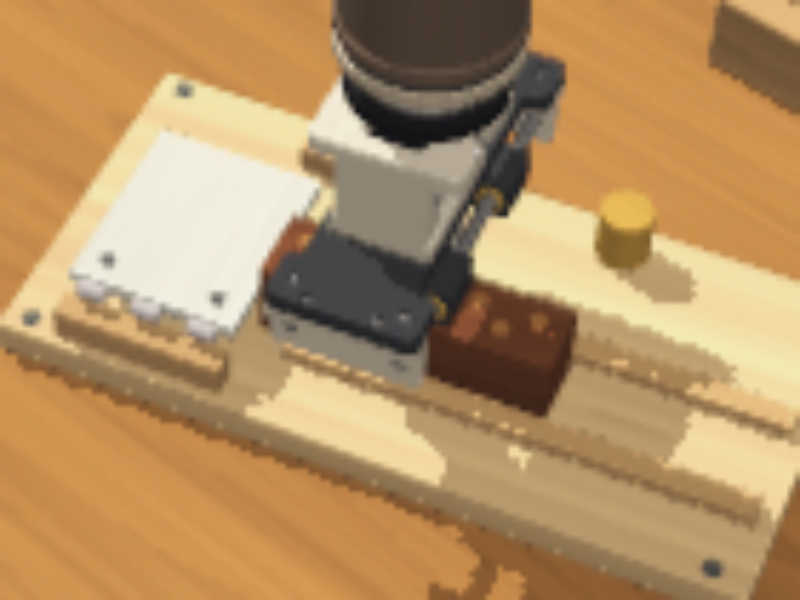

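The bar's front end (crop 280,245) meets the plate edge, and the motion has stalled as the force rises. I'll add a small pressing margin and hold.

Emit:
apply_moves:
  deltas:
    - {"x": -0.15,"y": 0.5,"z": 0,"twist": 0}
    - {"x": -0.15,"y": 0.5,"z": 0,"twist": 0}
    - {"x": -0.15,"y": 0.5,"z": 0,"twist": 0}
    - {"x": 0,"y": 0,"z": 0,"twist": 0}
    - {"x": 0,"y": 0,"z": 0,"twist": 0}
    - {"x": 0,"y": 0,"z": 0,"twist": 0}
    - {"x": 0,"y": 0,"z": 0,"twist": 0}
    - {"x": 0,"y": 0,"z": 0,"twist": 0}

```text
time: 14.75
eef_pos: [567.9, -66.1, 38.5]
tcp_rot: [[-0.29, 0.957, 0.004], [0.957, 0.29, -0.007], [-0.008, 0.002, -1.0]]
contact_force: [4.9, -17.1, 0.4]
grip_width: 39.5
grip_force: 45.0
```

```bash
python3 -c "
from workcell import *
s=get_state();print(s['eef_pos'],s['contact_force'],s['grip_force']);print(hand_in())"
```

```text
[567.87077658 -66.11238782  38.54911397] [  4.91580838 -17.05342591   0.40054315] 45.009316205978394
the job is handed in; nothing more can be done
None
```

The job is handed in at about 15 s: the stop plate is folded flat, and the gripped dark bar is held against its edge with about 18 N of push. The hand-in gave no verdict.

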